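# Unstack the slide boxes into their colour trays

### The job

Four boxes of glass microscope slides were left in a crosswise stack on the grey mat: take the stack apart and put each box in the bench tray of its own colour, lying flat on the tray floor fully inside the rim, label up. Keep the boxes level and set them down rather than drop them. Leave the beaker and the amber jar where they stand.

Things in the scene. Friction and masses are not known exactly. Their poses are not given: they have to be found in the camera images.
- box_red: red closed slide box (lid fixed), a block 120 x 38 x 32 mm high, blank white label near one end of the top, about 90 g. Origin: centre of its underside; x along its length, y across, z up. Starts in the lower layer, on a fixed 150 x 150 x 4 mm grey mat, parallel to the other lower box (centre lines 66 mm apart, 28 mm gap, sides by chance); two upper boxes lie across both, 8 mm in from the ends.
- box_yellow: yellow closed slide box (lid fixed), a block 120 x 38 x 32 mm high, blank white label near one end of the top, about 90 g. Origin: centre of its underside; x along its length, y across, z up. Starts in the lower layer, on a fixed 150 x 150 x 4 mm grey mat, parallel to the other lower box (centre lines 66 mm apart, 28 mm gap, sides by chance); two upper boxes lie across both, 8 mm in from the ends.
- box_green: green closed slide box (lid fixed), a block 120 x 38 x 32 mm high, blank white label near one end of the top, about 90 g. Origin: centre of its underside; x along its length, y across, z up. Starts in the upper layer, underside 36 mm above the bench, across both lower boxes, parallel to the other upper box (centre lines 66 mm apart, 28 mm gap, sides by chance).
- box_blue: blue closed slide box (lid fixed), a block 120 x 38 x 32 mm high, blank white label near one end of the top, about 90 g. Origin: centre of its underside; x along its length, y across, z up. Starts in the upper layer, underside 36 mm above the bench, across both lower boxes, parallel to the other upper box (centre lines 66 mm apart, 28 mm gap, sides by chance).
- tray_red: red shallow open tray with a pale liner, fixed to the bench, 156 x 74 mm outside; floor 4 mm thick, rim 4 mm wide and 10 mm high (6 mm above its floor), so 148 x 66 mm inside. Origin: centre of its underside, on the bench; x along its length, y across, z up. Two trays lie each side of the stack, colours in any order.
- tray_yellow: yellow shallow open tray with a pale liner, fixed to the bench, 156 x 74 mm outside; floor 4 mm thick, rim 4 mm wide and 10 mm high (6 mm above its floor), so 148 x 66 mm inside. Origin: centre of its underside, on the bench; x along its length, y across, z up. Two trays lie each side of the stack, colours in any order.
- tray_green: green shallow open tray with a pale liner, fixed to the bench, 156 x 74 mm outside; floor 4 mm thick, rim 4 mm wide and 10 mm high (6 mm above its floor), so 148 x 66 mm inside. Origin: centre of its underside, on the bench; x along its length, y across, z up. Two trays lie each side of the stack, colours in any order.
- tray_blue: blue shallow open tray with a pale liner, fixed to the bench, 156 x 74 mm outside; floor 4 mm thick, rim 4 mm wide and 10 mm high (6 mm above its floor), so 148 x 66 mm inside. Origin: centre of its underside, on the bench; x along its length, y across, z up. Two trays lie each side of the stack, colours in any order.
- beaker: small clear glass beaker, 64 mm across, 80 mm high, standing loose on the bench beyond the stack; origin at the centre of its underside, z up. A bystander.
- jar: closed amber glass jar with black cap, 54 mm across, 85 mm high, standing loose on the bench beyond the stack; origin at the centre of its underside, z up. A bystander.
Not all that is in view belongs to the job. Of the things that look like the box_red, the largest one is meant.

How it is judged:
By the outcome, as a careful person would: the job done as asked, in the order asked, and still so for the second after the job is handed in, with the robot touching nothing.
It also fails if it takes over 104 s, if anything falls off the work surface, if the arm or the gripper's body presses on something with over 40 N, if the wrist force passes 120 N, or if a joint passes its speed limit or range.

### The arm

A 6-joint arm with a two-finger parallel gripper is mounted at the origin on the work surface. World frame = base frame: x ahead of the robot, y to its left, z up, the work surface at z = 0. Lengths are in m, angles in degrees, forces in N, time in s.
With the tool pointing down it reaches from about 0.3 to 0.75 m from the base axis. Payload 8.5 kg.
Tool frame: the origin (TCP) lies on the mounting face of the last link; the fingertips stand 173 mm ahead of it and the grasp point (between the pads) lies bot.grasp_offset ahead of it (bot.grasp_offset is the distance from the TCP to the grasp point, in m); z points along the fingers, y is the line along which they close (so a half turn about z gives the same grasp; the last joint's range is limited). The gripper opens to 85 mm and grips with 20 to 120 N. Pads are 22 mm wide; open, the fingers measure 114 mm over their backs; the gripper's body (76 mm by 85 mm) begins 54 mm behind the grasp point. The pads swing forward as they close: fully open they stand 13 mm farther back than shut.
Start: joints at [59.513, 21.807, 74.336, -0, 83.858, -12.336], TCP at [0.171, 0.523, 0.405] pointing down, gripper open.
Joint ranges: [-178.18, 178.18], [-50.72, 133.34], [12.68, 142.11], [-81.47, 261.47], [9.98, 163.14], [-165.26, 165.26]. Speed limits (degrees/s): [136.94, 136.94, 180, 180, 180, 180].

### API

Orientations are given as [roll, pitch, yaw] about the fixed x, y, z axes, in that order (R = Rz(yaw) Ry(pitch) Rx(roll)).
In Python, from cell import monitor, vision, bot gives the robot as it stands.
- The arm moves only by the shell command python3 -m handwheel [OPENING], which reads ROWS from standard input. ROWS is a JSON list that holds a single list of rows (three levels of brackets), with 1 to 10 rows, each of 4 numbers: dx, dy, dz in m, then a turn about the tool's z in degrees; each row is the pose to reach, as a shift and turn from the pose commanded when the command began, along the tool's axes at that moment; what a row does not reach only later rows make up. A row lasts 1/10 s, in which the tool goes at most 0.05 m and 8.59 degrees, less where a joint would pass 70% of its speed; a pose out of reach is approached as far as the arm can. OPENING is the finger opening in m, set as the command begins (- or left out keeps the last). The fingers move at their own pace and stop on an object; the grip force is fixed at half the most. Time passes only in rows, so rows that do not move let the fingers close. It prints the time, the measured TCP pose, the force, the opening and the grip force at its end. Input that does not fit is refused with a message, and nothing moves.
- monitor.observe(): the state, without advancing time (a new reading comes with each control period).
- vision.snapshot(name): name is "scene" or "top"; returns a dict with "color" (384x512x3 uint8, red, green, blue), "fx", "fy", "cx", "cy" (pixels), "extrinsics" (4x4, takes a point from world to camera coordinates). Camera axes: x right, y down, z forward; pixel columns grow to the right and rows downward; lengths in m; the calibration is good to about 2 mm. A picture is of the moment at which its call begins. There is no depth.
- bot.finish_job(): hands the job in; it is judged then, once.
The state is a dict: "time": time; "joints": joint angles; "joint_velocities": joint speeds; "joint_torque": joint torques, N m; "ee_pos": TCP position; "tool_rot": TCP orientation; "contact_force": force on the tool from outside, world axes, zero at the start; "torque": the same for the moment, N m; "width": finger opening in m; "gripper_force": force on a finger pad.
Only numpy, scipy, OpenCV 4.12 (cv2) and the standard library are available. Lean on these libraries where they do the work, as an engineer would, in place of code of your own. Each camera call takes 0.05 s, during which the arm holds its last target. There are 200 camera calls.

## Working session

There is one attempt and no reset: what is moved stays moved. The work goes in short steps, Python scripts to look and compute and a shell command to move; the robot and the scene stay as the last step left them, time stands still between calls to the robot, and variables do not carry over. Pictures are saved under pics/ and viewed, at most 14 in all, crops included, and the job is handed in when it is done.

```bash
ls; mkdir -p pics
python3 - <<'E'
from cell import monitor, vision, bot
import cv2, numpy as np
print(bot.grasp_offset)
o=monitor.observe(); print({k:np.round(v,3).tolist() for k,v in o.items()})
for n in("scene","top"):
    s=vision.snapshot(n); cv2.imwrite(f"pics/{n}0.png",cv2.cvtColor(s["color"],cv2.COLOR_RGB2BGR))
    print(n,s["fx"],s["fy"],s["cx"],s["cy"],np.round(s["extrinsics"],4).tolist())
E
```

```text
pics
0.1547
{'time': 0.0, 'joints': [59.512, 21.842, 74.385, 0.001, 83.859, -12.334], 'joint_velocities': [0.017, -0.05, -0.064, 0.078, 0.037, -0.103], 'joint_torque': [0.001, -44.846, -23.128, -0.0, 0.005, 0.0], 'ee_pos': [0.171, 0.523, 0.404], 'tool_rot': [-179.916, -0.02, 161.847], 'contact_force': [-0.462, 0.551, 0.711], 'torque': [-0.011, -0.059, -0.008], 'gripper_force': 0.0, 'width': 0.086}
scene 399.0862763204578 399.0862763204578 254.10644403880565 193.38747431733668 [[0.8311, 0.5561, -0.0099, -0.4957], [0.4586, -0.6953, -0.5535, -0.218], [-0.3147, 0.4554, -0.8328, 1.0861], [0.0, 0.0, 0.0, 1.0]]
top 415.08178822466067 415.08178822466067 260.5279138174475 189.22137514783876 [[0.0052, -1.0, -0.0003, -0.0104], [-0.9993, -0.0052, -0.036, 0.5986], [0.036, 0.0005, -0.9994, 1.0137], [0.0, 0.0, 0.0, 1.0]]
```

View pics/top0.png

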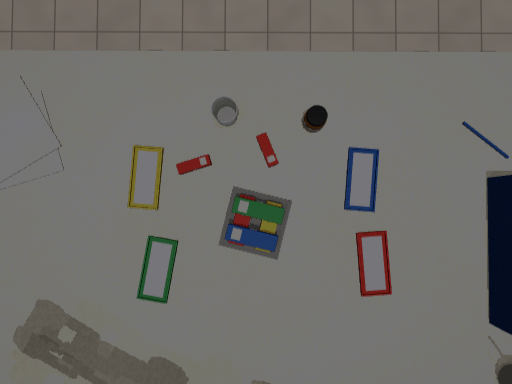

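View pics/scene0.png

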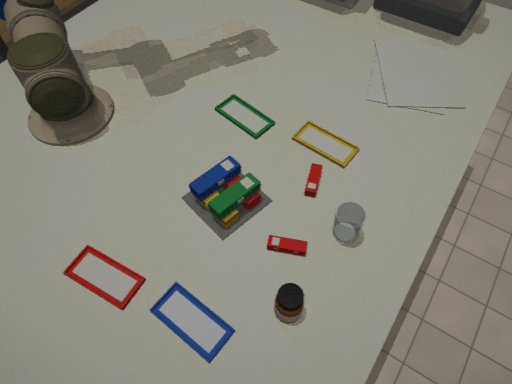

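The top view shows the stack at about (255,222), with green on top at (258,210) and blue at (251,237). The tray centres are yellow (146,178), green (158,269), blue (362,180) and red (374,264). The beaker is at (225,112) and the jar at (315,119).
Three things could be box_red: the lower-layer end showing at (242,220) and two small loose red boxes at (194,164) and (267,150). The description says it is the largest and in the stack, so I choose (242,220). I'll measure and check that with a close crop.

```bash
cat > h.py <<'E'
from cell import monitor, vision, bot
import cv2, numpy as np
from scipy.spatial.transform import Rotation as Rn
HS={'red':[(0,8),(172,180)],'yellow':[(22,34)],'green':[(50,80)],'blue':[(105,128)]}
def mask(s,c):
    h=cv2.cvtColor(s["color"],cv2.COLOR_RGB2HSV); m=0
    for a,b in HS[c]: m=m|cv2.inRange(h,(a,110,50),(b,255,255))
    return m
def ray(s,px,z):
    E=s["extrinsics"];R,t=E[:3,:3],E[:3,3];C=-R.T@t
    px=np.atleast_2d(px).astype(float)
    d=np.c_[(px[:,0]-s["cx"])/s["fx"],(px[:,1]-s["cy"])/s["fy"],np.ones(len(px))]@R
    return (C+d*((z-C[2])/d[:,2])[:,None])[:,:2]
def rect(s,pts,z):
    w=ray(s,pts,z); (c,(a,b),th)=cv2.minAreaRect((w*1000).astype(np.float32))
    if a<b: a,b,th=b,a,th+90
    return np.round(np.array(c)/1000,4),round(a),round(b),round((th+90)%180-90,1)
def blobs(s,c,z,amin=25):
    cs,_=cv2.findContours(mask(s,c),cv2.RETR_EXTERNAL,cv2.CHAIN_APPROX_NONE)
    for k in cs:
        if cv2.contourArea(k)>=amin:
            k=k[:,0]; print(c,k.mean(0).round(),*rect(s,k,z))
def go(x,y,z,yaw):   # shift in present tool axes to a TCP target; yaw modulo a half turn
    o=monitor.observe(); R=Rn.from_euler('xyz',o["tool_rot"],degrees=True).as_matrix()
    d=R.T@(np.array([x,y,z])-o["ee_pos"])
    t=-((yaw-o["tool_rot"][2]+90)%180-90)
    print('dx,dy,dz,turn',d.round(4),round(t,1),'j6',round(o["joints"][5],1),'t',o["time"])
E
python3 - <<'E'
from h import *
s=vision.snapshot("top")
E=s["extrinsics"];print('cam',-E[:3,:3].T@E[:3,3])
for c in HS:
    print('z=.01');blobs(s,c,.01)
    if c in('green','blue'): print('z=.068');blobs(s,c,.068)
h=cv2.cvtColor(s["color"],cv2.COLOR_RGB2HSV)
im=cv2.cvtColor(s["color"],cv2.COLOR_RGB2BGR)[130:270,170:310]
cv2.imwrite("pics/crop0.png",cv2.resize(im,None,fx=4,fy=4,interpolation=cv2.INTER_NEAREST))
E
```

```text
cam [ 0.56171797 -0.00778352  1.03463129]
z=.01
red [374. 263.] [ 0.419  -0.2853] 155 76 4.5
red [241. 220.] [0.5221 0.0399] 38 27 76.3
red [247. 197.] [0.5798 0.0259] 37 7 76.3
red [193. 164.] [0.6604 0.1592] 84 27 -72.1
red [267. 150.] [ 0.6976 -0.0224] 84 27 22.5
z=.01
yellow [268. 226.] [ 0.5075 -0.0263] 38 25 76.3
yellow [274. 204.] [ 0.5632 -0.0397] 37 8 76.3
yellow [145. 177.] [0.6278 0.2782] 154 76 -4.3
z=.01
green [157. 269.] [0.4017 0.2462] 154 73 -9.7
green [258. 210.] [ 0.5478 -0.0008] 126 39 76.3
z=.068
green [157. 269.] [0.4108 0.2318] 145 69 -9.7
green [258. 210.] [ 0.5486 -0.0012] 119 37 76.3
z=.01
blue [251. 237.] [0.4806 0.0153] 126 40 76.3
blue [362. 179.] [ 0.6252 -0.2567] 154 74 -4.4
blue [486. 140.] [ 0.724  -0.5648] 139 7 51.8
z=.068
blue [251. 237.] [0.4852 0.014 ] 119 38 76.3
blue [362. 179.] [ 0.6216 -0.2426] 145 69 -4.4
blue [486. 140.] [ 0.7148 -0.5332] 131 6 51.8
```

View pics/crop0.png

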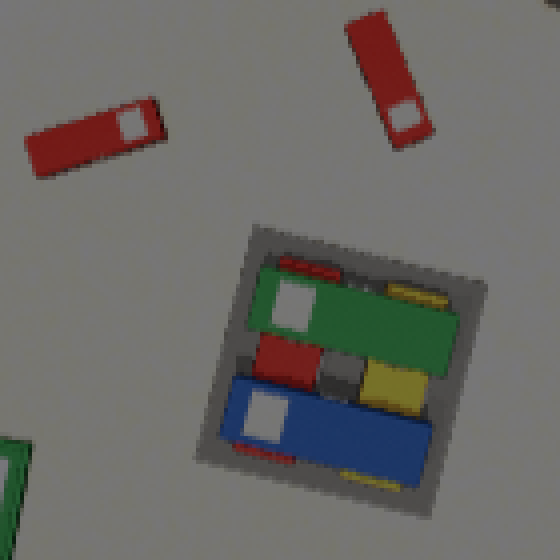

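The crop confirms it. The red box in the stack (crop 288,360) lies under green and blue beside yellow, and the two loose red boxes are only 84 mm long, so they are decoys. Green goes first.

```bash
python3 -c "
from h import *
go(.5486,-.0012,.30,76.3)"
```

```text
dx,dy,dz,turn [-0.5217 -0.3801  0.1046] 85.5 j6 -12.3 t 0.15
```

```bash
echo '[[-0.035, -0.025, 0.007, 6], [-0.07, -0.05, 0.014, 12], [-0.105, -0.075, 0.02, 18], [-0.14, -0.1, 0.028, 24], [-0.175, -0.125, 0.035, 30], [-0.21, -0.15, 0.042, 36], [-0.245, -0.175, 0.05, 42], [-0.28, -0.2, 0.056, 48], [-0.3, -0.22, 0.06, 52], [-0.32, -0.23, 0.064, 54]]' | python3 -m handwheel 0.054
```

```text
refused: ROWS must be a list holding one list of rows, three levels of brackets. Nothing was moved.
```

The error is about the shape of the input: a list holding one list of rows, three levels of brackets. Fixing that and sending the same move.

```bash
echo '[[[-0.035, -0.025, 0.007, 6], [-0.07, -0.05, 0.014, 12], [-0.105, -0.075, 0.02, 18], [-0.14, -0.1, 0.028, 24], [-0.175, -0.125, 0.035, 30], [-0.21, -0.15, 0.042, 36], [-0.245, -0.175, 0.05, 42], [-0.28, -0.2, 0.056, 48], [-0.3, -0.22, 0.06, 52], [-0.32, -0.23, 0.064, 54]]]' | python3 -m handwheel 0.054
python3 -c "
from h import *
go(.5486,-.0012,.30,76.3)"
```

```text
time: 1.15
ee_pos: [0.4043, 0.2026, 0.3404]
tool_rot: [-180.0, 0.0, 107.6]
contact_force: [-0.5, 0.4, 0.1]
width: 0.0543
gripper_force: 0.0
dx,dy,dz,turn [-0.2379  0.076   0.0403] 31.3 j6 -6.0 t 1.15
```

```bash
echo '[[[-0.04, 0.013, 0.007, 5], [-0.08, 0.026, 0.014, 11], [-0.12, 0.04, 0.02, 17], [-0.16, 0.052, 0.03, 23], [-0.2, 0.065, 0.035, 28], [-0.225, 0.072, 0.04, 31], [-0.238, 0.076, 0.04, 31.3], [-0.238, 0.076, 0.04, 31.3]]]' | python3 -m handwheel
python3 -c "
from h import *
go(.5486,-.0012,.217,76.3)"
```

```text
time: 1.95
ee_pos: [0.5495, 0.0003, 0.3005]
tool_rot: [-180.0, 0.0, 76.5]
contact_force: [-0.8, 0.2, 0.6]
width: 0.054
gripper_force: 0.0
dx,dy,dz,turn [-0.0017 -0.0005  0.0835] 0.2 j6 1.2 t 1.95
```

```bash
echo '[[[-0.001, -0.0005, 0.025, 0], [-0.0015, -0.0005, 0.05, 0], [-0.0015, -0.0005, 0.07, 0], [-0.0015, -0.0005, 0.08, 0], [-0.0015, -0.0005, 0.0835, 0], [-0.0015, -0.0005, 0.0835, 0]]]' | python3 -m handwheel
python3 - <<'E'
from h import *
s=vision.snapshot("scene")
im=cv2.cvtColor(s["color"],cv2.COLOR_RGB2BGR)[110:250,150:300]
cv2.imwrite("pics/c1.png",cv2.resize(im,None,fx=4,fy=4))
E
```

```text
time: 2.55
ee_pos: [0.5482, 0.0003, 0.2177]
tool_rot: [180.0, -0.0, 76.6]
contact_force: [0.5, 0.6, 0.2]
width: 0.054
gripper_force: 0.0
```

View pics/c1.png

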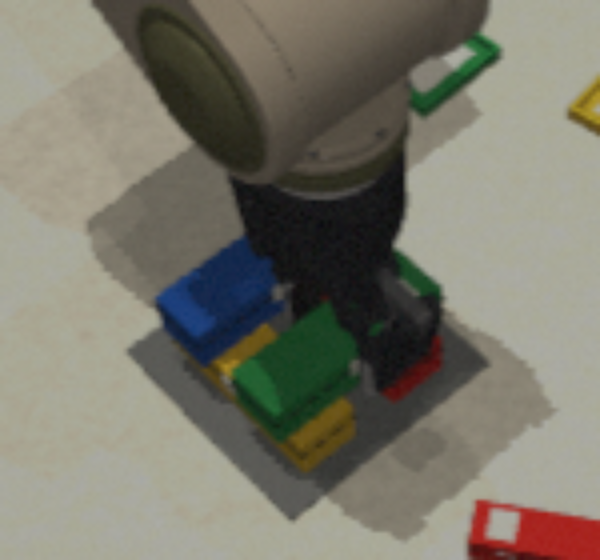

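The fingers straddle the green box (crop 300,370), one of them in the gap beside blue, with no contact force. Closing.

```bash
echo '[[[0, 0, 0, 0], [0, 0, 0, 0], [0, 0, 0, 0], [0, 0, 0, 0], [0, 0, 0, 0], [0, 0, 0, 0]]]' | python3 -m handwheel 0.02
echo '[[[0, 0, -0.005, 0], [0, 0, -0.015, 0], [0, 0, -0.03, 0], [0, 0, -0.05, 0], [0, 0, -0.07, 0], [0, 0, -0.085, 0], [0, 0, -0.09, 0]]]' | python3 -m handwheel
python3 -c "
from h import *
go(.4017,.2462,.30,-9.7)"
```

```text
time: 3.2
ee_pos: [0.5484, -0.0002, 0.2184]
tool_rot: [179.9, -0.0, 76.6]
contact_force: [-0.4, 1.2, 6.5]
width: 0.0371
gripper_force: 61.5
time: 3.9
ee_pos: [0.5482, -0.0002, 0.3093]
tool_rot: [179.8, -0.0, 76.6]
contact_force: [-0.1, -0.0, -1.8]
width: 0.0372
gripper_force: 60.6
dx,dy,dz,turn [ 0.2056 -0.1999  0.0087] 86.3 j6 1.1 t 3.9
```

```bash
echo '[[[0.01, -0.01, 0, 4], [0.025, -0.025, 0, 11], [0.045, -0.044, 0, 19], [0.065, -0.064, 0, 27], [0.085, -0.084, 0, 35], [0.105, -0.104, 0, 43], [0.125, -0.124, 0, 51], [0.145, -0.144, 0, 59], [0.16, -0.158, 0, 66], [0.17, -0.165, 0, 70]]]' | python3 -m handwheel
python3 -c "
from h import *
go(.4017,.2462,.22,-9.7)"
```

```text
time: 4.9
ee_pos: [0.4261, 0.2046, 0.3071]
tool_rot: [-180.0, 0.1, 6.4]
contact_force: [0.0, -0.3, -1.3]
width: 0.0372
gripper_force: 60.7
dx,dy,dz,turn [-0.0196 -0.044   0.0871] 16.1 j6 94.9 t 4.9
```

```bash
echo '[[[-0.005, -0.01, 0.005, 4], [-0.01, -0.02, 0.015, 8], [-0.015, -0.034, 0.03, 12], [-0.0196, -0.044, 0.045, 16.1], [-0.0196, -0.044, 0.065, 16.1], [-0.0196, -0.044, 0.08, 16.1], [-0.0196, -0.044, 0.087, 16.1], [-0.0196, -0.044, 0.087, 16.1]]]' | python3 -m handwheel
python3 - <<'E'
from h import *
go(.4017,.2462,.1865,-9.7)
s=vision.snapshot("scene")
im=cv2.cvtColor(s["color"],cv2.COLOR_RGB2BGR)[40:180,170:320]
cv2.imwrite("pics/c2.png",cv2.resize(im,None,fx=4,fy=4))
E
```

```text
time: 5.7
ee_pos: [0.4027, 0.2449, 0.2196]
tool_rot: [180.0, 0.1, -9.6]
contact_force: [-0.6, 0.0, 0.3]
width: 0.0369
gripper_force: 60.6
dx,dy,dz,turn [-0.0012 -0.0012  0.0331] 0.1 j6 116.4 t 5.7
```

View pics/c2.png

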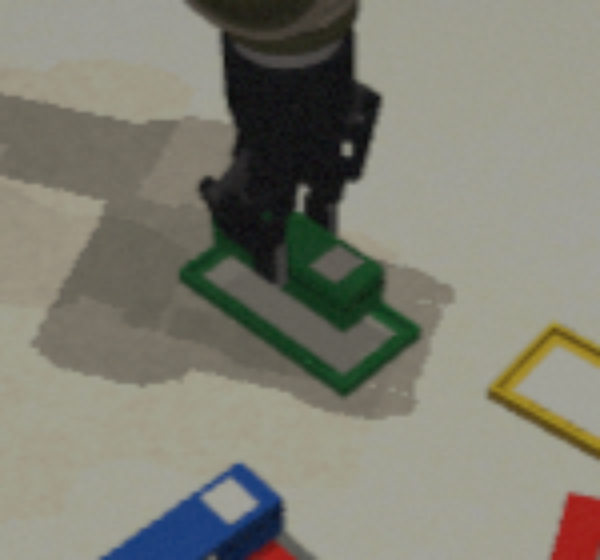

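The green box is level over its tray (crop 320,260), label up, with the blue box undisturbed. Lowering gently.

```bash
echo '[[[-0.001, -0.001, 0.007, 0], [-0.001, -0.001, 0.015, 0], [-0.001, -0.001, 0.022, 0], [-0.001, -0.001, 0.027, 0], [-0.001, -0.001, 0.03, 0], [-0.001, -0.001, 0.0315, 0], [-0.001, -0.001, 0.0325, 0], [-0.001, -0.001, 0.033, 0], [-0.001, -0.001, 0.033, 0]]]' | python3 -m handwheel
```

```text
time: 6.65
ee_pos: [0.402, 0.2462, 0.1873]
tool_rot: [-180.0, -0.0, -9.5]
contact_force: [-1.1, 0.1, -0.9]
width: 0.0369
gripper_force: 60.6
```

```bash
echo '[[[0, 0, 0.0005, 0], [0, 0, 0.001, 0], [0, 0, 0.001, 0]]]' | python3 -m handwheel
echo '[[[0, 0, 0.0005, 0], [0, 0, 0.001, 0], [0, 0, 0.001, 0]]]' | python3 -m handwheel
```

```text
time: 6.95
ee_pos: [0.402, 0.2461, 0.1864]
tool_rot: [-180.0, -0.0, -9.5]
contact_force: [-1.2, 0.3, 1.6]
width: 0.0367
gripper_force: 60.8
time: 7.25
ee_pos: [0.4019, 0.2461, 0.1864]
tool_rot: [-180.0, -0.1, -9.5]
contact_force: [-4.1, -2.1, 17.4]
width: 0.0365
gripper_force: 63.0
```

Contact at TCP z of about 0.186. Releasing and heading for blue.

```bash
echo '[[[0, 0, -0.001, 0], [0, 0, -0.001, 0], [0, 0, -0.001, 0], [0, 0, -0.001, 0]]]' | python3 -m handwheel 0.05
echo '[[[0, 0, -0.01, 0], [0, 0, -0.03, 0], [0, 0, -0.06, 0], [0, 0, -0.09, 0], [0, 0, -0.11, 0], [0, 0, -0.115, 0]]]' | python3 -m handwheel 0.054
python3 -c "
from h import *
go(.4852,.014,.30,76.3)"
```

```text
time: 7.65
ee_pos: [0.402, 0.2461, 0.1861]
tool_rot: [180.0, 0.0, -9.6]
contact_force: [-0.0, -0.1, -0.6]
width: 0.0499
gripper_force: 0.0
time: 8.25
ee_pos: [0.402, 0.2462, 0.3037]
tool_rot: [-179.9, -0.2, -9.5]
contact_force: [-0.1, -0.3, -0.0]
width: 0.054
gripper_force: 0.0
dx,dy,dz,turn [0.1205 0.2152 0.0037] -85.8 j6 116.6 t 8.25
```

```bash
echo '[[[0.01, 0.018, 0, -7], [0.025, 0.045, 0, -15], [0.04, 0.072, 0, -23], [0.055, 0.1, 0, -31], [0.07, 0.126, 0, -39], [0.085, 0.152, 0, -47], [0.1, 0.18, 0, -55], [0.11, 0.2, 0, -63], [0.118, 0.21, 0.003, -71], [0.12, 0.215, 0.003, -79]]]' | python3 -m handwheel
python3 -c "
from h import *
s=vision.snapshot('top')
blobs(s,'green',.036); blobs(s,'blue',.068)
go(.4852,.014,.217,76.3)"
```

```text
time: 9.25
ee_pos: [0.485, 0.013, 0.2972]
tool_rot: [-179.9, 0.0, 69.7]
contact_force: [0.1, -0.4, 0.7]
width: 0.0537
gripper_force: 0.0
green [157. 271.] [0.4058 0.2397] 150 71 -9.7
blue [362. 179.] [ 0.6216 -0.2426] 145 69 -4.4
blue [486. 140.] [ 0.7148 -0.5332] 131 6 51.8
dx,dy,dz,turn [ 0.0012 -0.      0.0804] -6.2 j6 7.4 t 9.3
```

```bash
echo '[[[0.001, 0, 0.01, -3], [0.001, 0, 0.025, -6.2], [0.001, 0, 0.045, -6.4], [0.001, 0, 0.065, -6.4], [0.001, 0, 0.076, -6.4], [0.001, 0, 0.079, -6.4], [0.001, 0, 0.079, -6.4]]]' | python3 -m handwheel
echo '[[[0, 0, 0, 0], [0, 0, 0, 0], [0, 0, 0, 0], [0, 0, 0, 0], [0, 0, 0, 0], [0, 0, 0, 0]]]' | python3 -m handwheel 0.02
```

```text
time: 10.0
ee_pos: [0.485, 0.0152, 0.2192]
tool_rot: [-180.0, 0.0, 75.8]
contact_force: [0.2, -0.7, 0.6]
width: 0.0541
gripper_force: 0.0
time: 10.6
ee_pos: [0.4852, 0.0151, 0.2201]
tool_rot: [179.9, -0.0, 75.8]
contact_force: [-0.2, 0.3, 6.2]
width: 0.037
gripper_force: 61.3
```

```bash
echo '[[[0, 0, -0.005, 0], [0, 0, -0.015, 0], [0, 0, -0.03, 0], [0, 0, -0.05, 0], [0, 0, -0.07, 0], [0, 0, -0.085, 0], [0, 0, -0.09, 0]]]' | python3 -m handwheel
python3 -c "
from h import *
go(.6252,-.2567,.30,-4.4)"
```

```text
time: 11.3
ee_pos: [0.485, 0.0152, 0.3112]
tool_rot: [179.8, -0.0, 75.9]
contact_force: [-0.4, -0.5, -0.7]
width: 0.0371
gripper_force: 60.4
dx,dy,dz,turn [-0.2293  0.2024  0.0118] 80.3 j6 1.9 t 11.3
```

```bash
echo '[[[-0.01, 0.009, 0, 3], [-0.03, 0.026, 0, 8], [-0.055, 0.048, 0.002, 14], [-0.08, 0.07, 0.004, 22], [-0.105, 0.093, 0.006, 30], [-0.13, 0.115, 0.008, 38], [-0.155, 0.137, 0.01, 46], [-0.18, 0.158, 0.01, 54], [-0.2, 0.176, 0.01, 61], [-0.212, 0.187, 0.01, 66]]]' | python3 -m handwheel
python3 -c "
from h import *
go(.6252,-.2567,.22,-4.4)"
```

```text
time: 12.3
ee_pos: [0.6149, -0.238, 0.2985]
tool_rot: [-180.0, 0.0, 9.5]
contact_force: [-0.9, -0.2, -0.3]
width: 0.0366
gripper_force: 60.4
dx,dy,dz,turn [0.0072 0.0201 0.0784] 13.9 j6 49.1 t 12.3
```

```bash
echo '[[[0.002, 0.007, 0.005, 5], [0.005, 0.014, 0.015, 10], [0.007, 0.019, 0.03, 13], [0.007, 0.02, 0.045, 13.5], [0.007, 0.02, 0.06, 13.5], [0.007, 0.02, 0.075, 13.5], [0.007, 0.02, 0.085, 13.5], [0.007, 0.02, 0.09, 13.5], [0.007, 0.02, 0.09, 13.5]]]' | python3 -m handwheel
python3 -c "
from h import *
go(.6252,-.2567,.188,-4.4)
s=vision.snapshot('scene')
im=cv2.cvtColor(s['color'],cv2.COLOR_RGB2BGR)[230:370,130:280]
cv2.imwrite('pics/c3.png',cv2.resize(im,None,fx=4,fy=4))"
```

```text
time: 13.2
ee_pos: [0.6247, -0.2546, 0.2087]
tool_rot: [-180.0, 0.1, -3.7]
contact_force: [0.6, -0.2, 0.4]
width: 0.037
gripper_force: 60.4
dx,dy,dz,turn [0.0006 0.002  0.0207] 0.7 j6 61.4 t 13.2
```

View pics/c3.png

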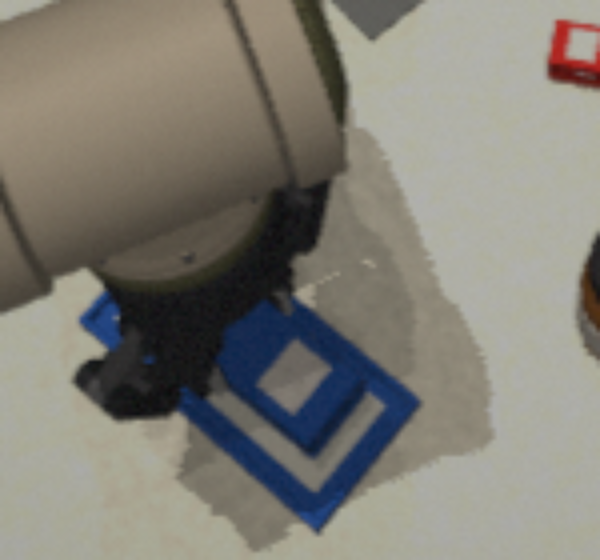

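The blue box hangs level inside the outline of its tray (crop 290,370), label up, clear of the jar. Lowering.

```bash
echo '[[[0, 0.001, 0.006, 0.5], [0.0005, 0.002, 0.011, 0.7], [0.0005, 0.002, 0.015, 0.7], [0.0005, 0.002, 0.018, 0.7], [0.0005, 0.002, 0.0195, 0.7], [0.0005, 0.002, 0.0205, 0.7], [0.0005, 0.002, 0.0205, 0.7], [0.0005, 0.002, 0.0205, 0.7]]]' | python3 -m handwheel
echo '[[[0, 0, 0.0005, 0], [0, 0, 0.001, 0], [0, 0, 0.001, 0]]]' | python3 -m handwheel
```

```text
time: 14.05
ee_pos: [0.6252, -0.2567, 0.1889]
tool_rot: [180.0, -0.0, -4.3]
contact_force: [-0.2, 0.1, -0.6]
width: 0.0366
gripper_force: 60.4
time: 14.35
ee_pos: [0.6252, -0.2567, 0.1882]
tool_rot: [180.0, -0.0, -4.4]
contact_force: [-1.8, 0.1, 3.4]
width: 0.0367
gripper_force: 60.8
```

```bash
echo '[[[0, 0, 0, 0], [0, 0, 0, 0], [0, 0, 0, 0], [0, 0, 0, 0]]]' | python3 -m handwheel 0.05
echo '[[[0, 0, -0.01, 0], [0, 0, -0.03, 0], [0, 0, -0.06, 0], [0, 0, -0.09, 0], [0, 0, -0.11, 0], [0, 0, -0.115, 0]]]' | python3 -m handwheel 0.054
python3 -c "
from h import *
s=vision.snapshot('top')
for c in ('red','yellow'): blobs(s,c,.036)
go(.5151,.007,.30,-13.7)
cv2.imwrite('pics/t3.png',cv2.cvtColor(s['color'],cv2.COLOR_RGB2BGR))"
```

```text
time: 14.75
ee_pos: [0.6252, -0.2567, 0.1876]
tool_rot: [-180.0, 0.0, -4.4]
contact_force: [-0.4, -0.5, 0.0]
width: 0.0497
gripper_force: 0.0
time: 15.35
ee_pos: [0.6253, -0.2567, 0.3062]
tool_rot: [179.9, -0.3, -4.3]
contact_force: [-1.0, 0.3, -0.3]
width: 0.0539
gripper_force: 0.0
red [241. 220.] [0.5243 0.0381] 120 38 -13.6
red [193. 164.] [0.6579 0.155 ] 82 27 -72.1
red [267. 150.] [ 0.6942 -0.022 ] 81 26 22.5
yellow [268. 229.] [ 0.5098 -0.026 ] 118 38 -13.8
yellow [145. 177.] [0.6261 0.2709] 150 74 -4.3
dx,dy,dz,turn [-0.1298 -0.2546  0.0043] 9.3 j6 62.0 t 15.4
```

View pics/t3.png

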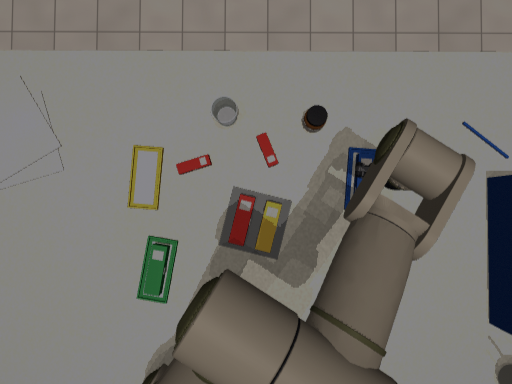

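The top view shows red (242,220) and yellow (268,228) bare on the mat, still parallel. Green lies inside its tray at (156,270). Yellow is next.

```bash
python3 -c "
from h import *
go(.51,-.026,.25,-13.8)"
echo '[[[-0.01, -0.02, 0, 2], [-0.03, -0.06, 0, 4], [-0.05, -0.1, 0, 6], [-0.07, -0.14, 0, 8], [-0.09, -0.18, 0.01, 9], [-0.11, -0.21, 0.03, 9], [-0.125, -0.225, 0.04, 9], [-0.132, -0.22, 0.05, 9], [-0.132, -0.22, 0.055, 9], [-0.132, -0.22, 0.055, 9]]]' | python3 -m handwheel
python3 -c "
from h import *
go(.51,-.026,.186,-13.8)"
```

```text
dx,dy,dz,turn [-0.1325 -0.2214  0.0543] 9.4 j6 62.0 t 15.4
time: 16.4
ee_pos: [0.5103, -0.0275, 0.2468]
tool_rot: [-180.0, 0.1, -13.4]
contact_force: [0.3, -0.5, 0.6]
width: 0.0541
gripper_force: 0.0
dx,dy,dz,turn [-0.0006 -0.0014  0.0608] 0.4 j6 87.0 t 16.4
```

```bash
echo '[[[0, -0.001, 0.012, 0], [0, -0.001, 0.03, 0], [0, -0.001, 0.045, 0], [0, -0.001, 0.055, 0], [0, -0.001, 0.059, 0], [0, -0.001, 0.06, 0], [0, -0.001, 0.06, 0]]]' | python3 -m handwheel
echo '[[[0, 0, 0, 0], [0, 0, 0, 0], [0, 0, 0, 0], [0, 0, 0, 0], [0, 0, 0, 0], [0, 0, 0, 0]]]' | python3 -m handwheel 0.02
echo '[[[0, 0, -0.005, 0], [0, 0, -0.015, 0], [0, 0, -0.03, 0], [0, 0, -0.05, 0], [0, 0, -0.075, 0], [0, 0, -0.1, 0], [0, 0, -0.118, 0], [0, 0, -0.125, 0], [0, 0, -0.125, 0]]]' | python3 -m handwheel
python3 -c "
from h import *
go(.6278,.2782,.30,-4.3)"
```

```text
time: 17.1
ee_pos: [0.5107, -0.0264, 0.1881]
tool_rot: [180.0, -0.0, -13.4]
contact_force: [-0.1, -0.4, -1.0]
width: 0.0538
gripper_force: 0.0
time: 17.7
ee_pos: [0.5107, -0.0264, 0.1885]
tool_rot: [180.0, -0.1, -13.4]
contact_force: [-1.0, -0.5, 6.6]
width: 0.0367
gripper_force: 61.3
time: 18.6
ee_pos: [0.5104, -0.0263, 0.3136]
tool_rot: [180.0, -0.1, -13.4]
contact_force: [-0.6, -0.4, -1.0]
width: 0.0369
gripper_force: 60.6
dx,dy,dz,turn [ 0.0439 -0.3234  0.0136] -9.1 j6 87.1 t 18.6
```

```bash
echo '[[[0.001, -0.01, 0, 0], [0.004, -0.03, 0, -1], [0.008, -0.06, 0, -2], [0.013, -0.095, 0, -3], [0.018, -0.13, 0, -4], [0.023, -0.17, 0, -5], [0.028, -0.21, 0, -6], [0.034, -0.25, 0, -7], [0.039, -0.285, 0, -8], [0.042, -0.307, 0, -9]]]' | python3 -m handwheel
python3 -c "
from h import *
go(.6278,.2782,.22,-4.3)"
```

```text
time: 19.6
ee_pos: [0.6223, 0.2659, 0.3107]
tool_rot: [180.0, 0.1, -4.2]
contact_force: [-1.1, -1.1, -0.1]
width: 0.0366
gripper_force: 60.6
dx,dy,dz,turn [ 0.0048 -0.0127  0.0907] 0.1 j6 107.3 t 19.6
```

```bash
echo '[[[0.002, -0.006, 0.005, 0], [0.004, -0.012, 0.015, 0], [0.004, -0.013, 0.03, 0], [0.004, -0.013, 0.045, 0], [0.004, -0.013, 0.06, 0], [0.004, -0.013, 0.075, 0], [0.004, -0.013, 0.087, 0], [0.004, -0.013, 0.094, 0], [0.004, -0.013, 0.094, 0]]]' | python3 -m handwheel
python3 -c "
from h import *
go(.6278,.2782,.189,-4.3)
s=vision.snapshot('scene')
im=cv2.cvtColor(s['color'],cv2.COLOR_RGB2BGR)[60:200,250:400]
cv2.imwrite('pics/c4.png',cv2.resize(im,None,fx=4,fy=4))"
```

```text
time: 20.5
ee_pos: [0.6271, 0.2749, 0.2174]
tool_rot: [180.0, 0.1, -4.4]
contact_force: [-0.5, -0.2, -1.3]
width: 0.0365
gripper_force: 60.6
dx,dy,dz,turn [ 0.0005 -0.0033  0.0284] -0.1 j6 108.2 t 20.5
```

View pics/c4.png

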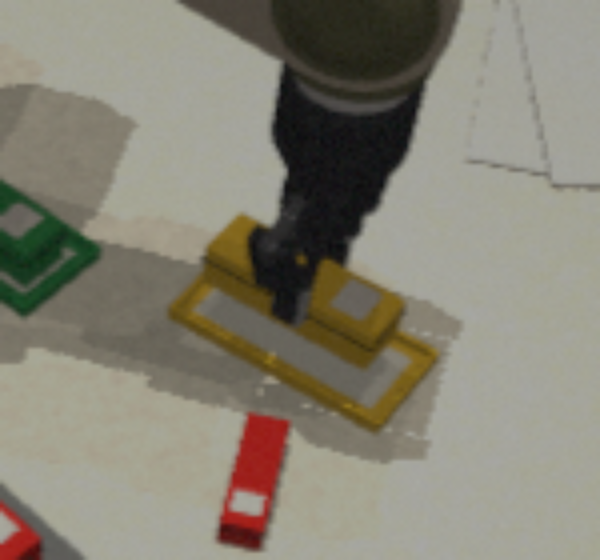

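The yellow box is level above the yellow tray (crop 310,300), label up. Green sits in its tray at the left. Lowering.

```bash
echo '[[[0.0005, -0.001, 0.007, 0], [0.0005, -0.003, 0.014, 0], [0.0005, -0.003, 0.02, 0], [0.0005, -0.003, 0.024, 0], [0.0005, -0.003, 0.026, 0], [0.0005, -0.003, 0.0275, 0], [0.0005, -0.003, 0.028, 0], [0.0005, -0.003, 0.028, 0]]]' | python3 -m handwheel
echo '[[[0, 0, 0.0005, 0], [0, 0, 0.001, 0], [0, 0, 0.001, 0]]]' | python3 -m handwheel
```

```text
time: 21.35
ee_pos: [0.628, 0.2783, 0.1908]
tool_rot: [-180.0, -0.0, -4.4]
contact_force: [0.4, -0.1, 0.1]
width: 0.0369
gripper_force: 60.6
time: 21.65
ee_pos: [0.6279, 0.2783, 0.1897]
tool_rot: [180.0, 0.0, -4.3]
contact_force: [-1.1, -0.1, -0.9]
width: 0.0367
gripper_force: 60.6
```

```bash
echo '[[[0, 0, 0.0005, 0], [0, 0, 0.001, 0], [0, 0, 0.0013, 0], [0, 0, 0.0013, 0]]]' | python3 -m handwheel
```

```text
time: 22.05
ee_pos: [0.6279, 0.2783, 0.1886]
tool_rot: [180.0, -0.0, -4.3]
contact_force: [-1.3, -0.9, 1.2]
width: 0.0374
gripper_force: 60.9
```

```bash
echo '[[[0, 0, 0.0003, 0], [0, 0, 0.0005, 0], [0, 0, 0.0005, 0]]]' | python3 -m handwheel
echo '[[[0, 0, 0, 0], [0, 0, 0, 0], [0, 0, 0, 0], [0, 0, 0, 0]]]' | python3 -m handwheel 0.05
echo '[[[0, 0, -0.01, 0], [0, 0, -0.03, 0], [0, 0, -0.06, 0], [0, 0, -0.09, 0], [0, 0, -0.11, 0], [0, 0, -0.115, 0]]]' | python3 -m handwheel 0.054
python3 -c "
from h import *
go(.5243,.0381,.25,-13.6)"
```

```text
time: 22.35
ee_pos: [0.6279, 0.2783, 0.1886]
tool_rot: [-180.0, -0.0, -4.3]
contact_force: [-2.1, -0.6, 5.4]
width: 0.0369
gripper_force: 61.3
time: 22.75
ee_pos: [0.628, 0.2783, 0.1877]
tool_rot: [180.0, 0.0, -4.4]
contact_force: [-0.4, -1.4, -0.4]
width: 0.0495
gripper_force: 0.0
time: 23.35
ee_pos: [0.628, 0.2784, 0.3064]
tool_rot: [-179.9, -0.3, -4.3]
contact_force: [-0.4, 0.0, 0.4]
width: 0.0542
gripper_force: 0.0
dx,dy,dz,turn [-0.0854  0.2475  0.0556] 9.3 j6 108.4 t 23.35
```

```bash
echo '[[[-0.007, 0.02, 0, 1], [-0.02, 0.06, 0, 3], [-0.035, 0.1, 0, 5], [-0.05, 0.145, 0, 7], [-0.063, 0.185, 0.005, 8], [-0.075, 0.22, 0.02, 9], [-0.083, 0.24, 0.035, 9.3], [-0.0854, 0.2475, 0.048, 9.3], [-0.0854, 0.2475, 0.055, 9.3], [-0.0854, 0.2475, 0.055, 9.3]]]' | python3 -m handwheel
python3 -c "
from h import *
s=vision.snapshot('scene'); blobs(s,'red',.036)
go(.5243,.0381,.186,-13.6)"
```

```text
time: 24.35
ee_pos: [0.524, 0.0382, 0.247]
tool_rot: [180.0, 0.1, -13.7]
contact_force: [-0.0, 0.5, 0.8]
width: 0.0542
gripper_force: 0.0
red [105. 277.] [ 0.4334 -0.2893] 153 72 4.5
red [287. 245.] [ 0.6998 -0.0334] 80 34 22.5
red [237. 187.] [0.534  0.0291] 121 50 -13.4
red [313. 180.] [0.6641 0.1421] 93 25 -71.7
dx,dy,dz,turn [0.0002 0.0003 0.0617] -0.0 j6 94.9 t 24.4
```

```bash
echo '[[[0, 0, 0.012, 0], [0, 0, 0.03, 0], [0, 0, 0.045, 0], [0, 0, 0.055, 0], [0, 0, 0.059, 0], [0, 0, 0.06, 0], [0, 0, 0.06, 0]]]' | python3 -m handwheel
echo '[[[0, 0, 0, 0], [0, 0, 0, 0], [0, 0, 0, 0], [0, 0, 0, 0], [0, 0, 0, 0], [0, 0, 0, 0]]]' | python3 -m handwheel 0.02
echo '[[[0, 0, -0.005, 0], [0, 0, -0.015, 0], [0, 0, -0.03, 0], [0, 0, -0.05, 0], [0, 0, -0.075, 0], [0, 0, -0.1, 0], [0, 0, -0.118, 0], [0, 0, -0.125, 0], [0, 0, -0.125, 0]]]' | python3 -m handwheel
python3 -c "
from h import *
go(.419,-.2853,.31,4.5)"
```

```text
time: 25.1
ee_pos: [0.5242, 0.0381, 0.1882]
tool_rot: [-180.0, -0.0, -13.6]
contact_force: [-0.3, 0.2, -0.3]
width: 0.0542
gripper_force: 0.0
time: 25.7
ee_pos: [0.5242, 0.038, 0.1887]
tool_rot: [-180.0, -0.1, -13.7]
contact_force: [-1.3, 0.5, 6.3]
width: 0.0362
gripper_force: 61.5
time: 26.6
ee_pos: [0.5239, 0.038, 0.3138]
tool_rot: [-180.0, -0.1, -13.6]
contact_force: [0.3, -0.1, -1.0]
width: 0.0367
gripper_force: 60.6
dx,dy,dz,turn [-0.0256  0.3389  0.0037] -18.1 j6 94.9 t 26.6
```

```bash
echo '[[[-0.001, 0.01, 0, -1], [-0.002, 0.03, 0, -2], [-0.005, 0.06, 0, -4], [-0.008, 0.1, 0, -6], [-0.011, 0.14, 0, -8], [-0.014, 0.18, 0, -10], [-0.017, 0.22, 0, -12], [-0.02, 0.26, 0, -14], [-0.022, 0.295, 0, -16], [-0.025, 0.32, 0, -18]]]' | python3 -m handwheel
python3 -c "
from h import *
go(.419,-.2853,.22,4.5)"
echo '[[[0, 0.006, 0.005, 0], [0, 0.012, 0.015, 0], [0, 0.016, 0.03, 0], [0, 0.016, 0.045, 0], [0, 0.016, 0.06, 0], [0, 0.016, 0.075, 0], [0, 0.016, 0.087, 0], [0, 0.016, 0.094, 0], [0, 0.016, 0.094, 0]]]' | python3 -m handwheel
python3 -c "
from h import *
go(.419,-.2853,.189,4.5)
s=vision.snapshot('scene')
im=cv2.cvtColor(s['color'],cv2.COLOR_RGB2BGR)[200:340,40:190]
cv2.imwrite('pics/c5.png',cv2.resize(im,None,fx=4,fy=4))"
```

```text
time: 27.6
ee_pos: [0.4233, -0.269, 0.3118]
tool_rot: [-179.9, 0.1, 4.3]
contact_force: [1.1, -0.2, -1.0]
width: 0.0371
gripper_force: 60.6
dx,dy,dz,turn [-0.0054  0.016   0.0918] -0.2 j6 39.7 t 27.6
time: 28.5
ee_pos: [0.4256, -0.2822, 0.2176]
tool_rot: [-179.9, 0.1, 4.4]
contact_force: [-0.0, -1.3, -0.4]
width: 0.0368
gripper_force: 60.7
dx,dy,dz,turn [-0.0067  0.0027  0.0286] -0.1 j6 38.8 t 28.5
```

View pics/c5.png

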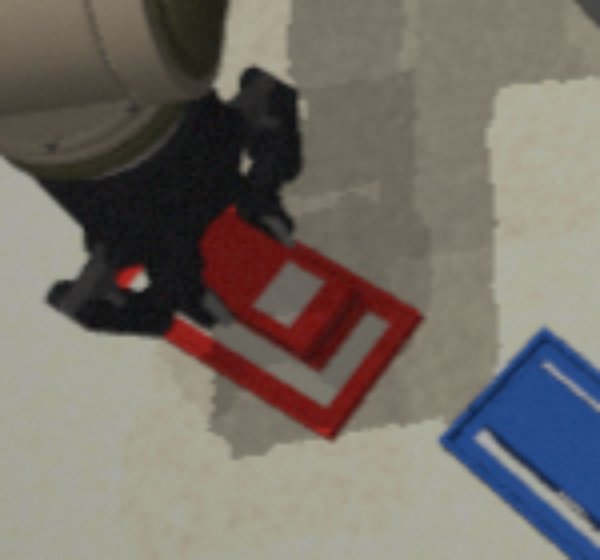

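The red box is level over the red tray (crop 290,290), label up. I'll correct 7 mm along its length and lower it.

```bash
echo '[[[-0.003, 0.001, 0.006, 0], [-0.005, 0.0025, 0.012, 0], [-0.0065, 0.0025, 0.018, 0], [-0.0065, 0.0025, 0.023, 0], [-0.0065, 0.0025, 0.026, 0], [-0.0065, 0.0025, 0.028, 0], [-0.0065, 0.0025, 0.029, 0], [-0.0065, 0.0025, 0.029, 0], [-0.0065, 0.0025, 0.029, 0]]]' | python3 -m handwheel
echo '[[[0, 0, 0.0005, 0], [0, 0, 0.001, 0], [0, 0, 0.0012, 0], [0, 0, 0.0012, 0]]]' | python3 -m handwheel
```

```text
time: 29.45
ee_pos: [0.4192, -0.286, 0.19]
tool_rot: [180.0, -0.0, 4.4]
contact_force: [-0.1, -1.2, -1.1]
width: 0.0368
gripper_force: 60.7
time: 29.85
ee_pos: [0.4191, -0.286, 0.1888]
tool_rot: [180.0, -0.0, 4.3]
contact_force: [0.1, 0.4, -0.5]
width: 0.0371
gripper_force: 60.8
```

```bash
echo '[[[0, 0, 0.0004, 0], [0, 0, 0.0007, 0], [0, 0, 0.0007, 0]]]' | python3 -m handwheel
```

```text
time: 30.15
ee_pos: [0.4191, -0.286, 0.1887]
tool_rot: [180.0, -0.0, 4.4]
contact_force: [-2.0, 1.9, 8.3]
width: 0.0369
gripper_force: 61.8
```

```bash
echo '[[[0, 0, 0, 0], [0, 0, 0, 0], [0, 0, 0, 0], [0, 0, 0, 0]]]' | python3 -m handwheel 0.05
echo '[[[0, 0, -0.01, 0], [0, 0, -0.03, 0], [0, 0, -0.06, 0], [0, 0, -0.1, 0], [-0.02, 0.03, -0.13, 0], [-0.05, 0.07, -0.15, 0], [-0.08, 0.11, -0.16, 0], [-0.11, 0.15, -0.17, 0], [-0.14, 0.19, -0.18, 0], [-0.17, 0.23, -0.18, 0]]]' | python3 -m handwheel
echo '[[[-0.02, 0.02, 0, 0], [-0.05, 0.05, 0, 0], [-0.08, 0.06, 0, 0], [-0.1, 0.06, 0, 0], [-0.1, 0.06, 0, 0], [-0.1, 0.06, 0, 0]]]' | python3 -m handwheel
python3 -c "
from h import *
s=vision.snapshot('top')
for c in HS: blobs(s,c,.036)
a=cv2.cvtColor(s['color'],cv2.COLOR_RGB2BGR); b=cv2.cvtColor(vision.snapshot('scene')['color'],cv2.COLOR_RGB2BGR)
cv2.imwrite('pics/end.png',cv2.resize(a[90:320,110:430],None,fx=2.5,fy=2.5)); cv2.imwrite('pics/end2.png',cv2.resize(b,None,fx=1.5,fy=1.5))"
```

```text
time: 30.55
ee_pos: [0.4191, -0.286, 0.1879]
tool_rot: [-180.0, 0.0, 4.3]
contact_force: [0.3, 0.5, 0.3]
width: 0.0498
gripper_force: 0.0
time: 31.55
ee_pos: [0.2692, -0.5239, 0.3701]
tool_rot: [179.8, -0.0, 4.3]
contact_force: [1.1, -1.3, 0.6]
width: 0.0499
gripper_force: 0.0
time: 32.15
ee_pos: [0.1755, -0.5898, 0.3685]
tool_rot: [180.0, -0.0, 4.3]
contact_force: [-0.1, 0.2, 0.5]
width: 0.0501
gripper_force: 0.0
red [374. 263.] [ 0.4221 -0.2783] 153 74 4.5
red [193. 164.] [0.6579 0.155 ] 82 27 -72.1
red [267. 150.] [ 0.6942 -0.022 ] 81 26 22.5
yellow [145. 177.] [0.6261 0.2709] 150 74 -4.2
green [157. 269.] [0.4058 0.2397] 150 71 -9.7
blue [362. 179.] [ 0.6236 -0.2504] 150 72 -4.4
blue [486. 140.] [ 0.7199 -0.5506] 135 7 51.7
```

View pics/end.png

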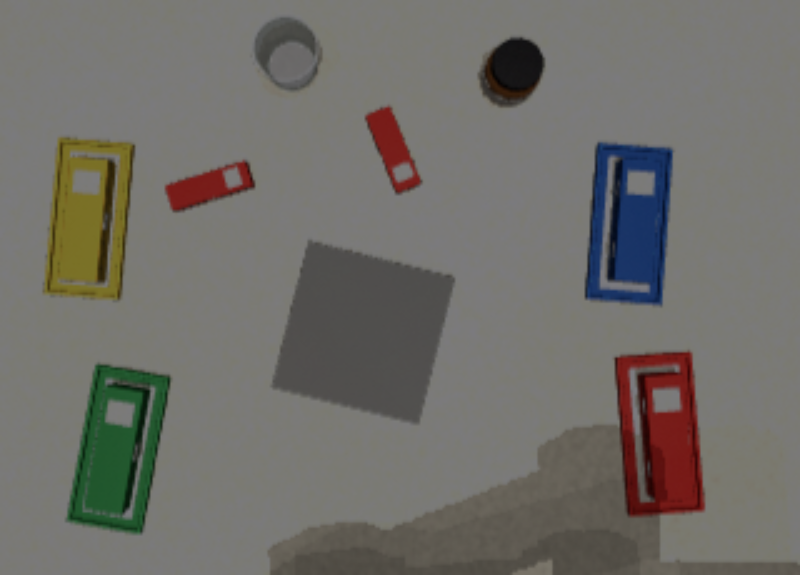

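View pics/end2.png

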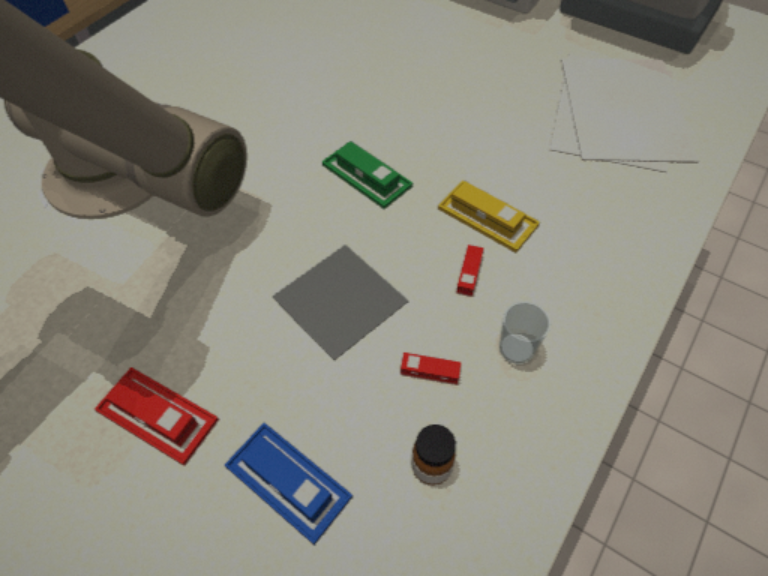

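Each box lies flat in its own tray with its label up: yellow (87,218), green (120,447), blue (632,222) and red (663,440) in the top crop. The beaker and jar stand where they were, and the arm is clear. Handing in.

```bash
python3 -c "
from cell import bot
print(bot.finish_job())"
```

```text
the job is handed in; nothing more can be done
None
```

All four boxes lie flat and label up in the trays of their own colours, the beaker and jar were left where they stood, and the job was handed in after about 32 s of robot time (the hand-in returned no verdict).

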